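# Tighten the mount's four screws crosswise, in two passes, with the slotted key

## Task

Take the T-handled key from its mat and with it tighten the four paddle-head screws of the round mount clockwise, working crosswise (after the first screw the one opposite, then the other two) in two passes: first turn each one only until you feel it bite and about 10 degrees more, then, when all four have bitten, go round crosswise again and give each about a further 30 degrees, no more. Turn the screws only with the key, leave the ring gauge and everything else where it is, and finally stand the key upright on its mat again and let go.

Things in the scene. Friction and masses are not known exactly. Their poses are not given: they have to be found in the camera images.
- mount: Fixed round clamping mount: dark steel disc 230 mm across with an aluminium disc 210 mm across on it; flat top 40 mm above the table. Origin: centre of its underside, on the table; z up. The four screws stand on its top on a circle of 75 mm radius, at the mount's own +x (screw1), +y (screw2), -x (screw3), -y (screw4): 1 lies across from 3, and 2 across from 4.
- screw1: Steel head of screw 1: hub disc 30 mm across, 10 mm high, and on it an upright flat paddle 56 mm long, 9 mm thick, 20 mm high, centred on the axis. Origin: on the axis under the hub, 43 mm above the table (hub top 53, paddle top 73 mm up); z up, x along the paddle, y across it. It only turns (does not sink), stands at a different angle each time and tightens clockwise from above.
- screw2: Steel head of screw 2: hub disc 30 mm across, 10 mm high, and on it an upright flat paddle 56 mm long, 9 mm thick, 20 mm high, centred on the axis. Origin: on the axis under the hub, 43 mm above the table (hub top 53, paddle top 73 mm up); z up, x along the paddle, y across it. It only turns (does not sink), stands at a different angle each time and tightens clockwise from above.
- screw3: Steel head of screw 3: hub disc 30 mm across, 10 mm high, and on it an upright flat paddle 56 mm long, 9 mm thick, 20 mm high, centred on the axis. Origin: on the axis under the hub, 43 mm above the table (hub top 53, paddle top 73 mm up); z up, x along the paddle, y across it. It only turns (does not sink), stands at a different angle each time and tightens clockwise from above.
- screw4: Steel head of screw 4: hub disc 30 mm across, 10 mm high, and on it an upright flat paddle 56 mm long, 9 mm thick, 20 mm high, centred on the axis. Origin: on the axis under the hub, 43 mm above the table (hub top 53, paddle top 73 mm up); z up, x along the paddle, y across it. It only turns (does not sink), stands at a different angle each time and tightens clockwise from above.
- seat1 (a joint): How far screw 1 has been turned clockwise since it bit (rad). The screw first runs almost freely (0.05 N m) through an unknown 0.15 to 0.5 rad, this reading 0; then it bites, and turning on takes a steady 0.5 N m: only then does this grow. It stays where it is left.
- seat2 (a joint): How far screw 2 has been turned clockwise since it bit (rad). The screw first runs almost freely (0.05 N m) through an unknown 0.15 to 0.5 rad, this reading 0; then it bites, and turning on takes a steady 0.5 N m: only then does this grow. It stays where it is left.
- seat3 (a joint): How far screw 3 has been turned clockwise since it bit (rad). The screw first runs almost freely (0.05 N m) through an unknown 0.15 to 0.5 rad, this reading 0; then it bites, and turning on takes a steady 0.5 N m: only then does this grow. It stays where it is left.
- seat4 (a joint): How far screw 4 has been turned clockwise since it bit (rad). The screw first runs almost freely (0.05 N m) through an unknown 0.15 to 0.5 rad, this reading 0; then it bites, and turning on takes a steady 0.5 N m: only then does this grow. It stays where it is left.
- key: Loose T-handled torque key, about 0.37 kg, upright on the mat. Lower end: steel jaws 60 mm long, 14 mm thick, 24 mm deep beside a 14 mm slot along the key's x, open at both ends; it fits over a paddle with 2.5 mm or 0.09 rad of play each way, jaw tips on the hub. Above: crown disc 62 mm across to 34 mm, stem 18 mm across to 90 mm. Origin: centre of the underside; z up the stem.
- twist (a joint): The torque key's torsion spring: angle (rad) by which its jaws and crown are twisted counter-clockwise, seen from above, against stem and handle; 0 unloaded, 4 N m per rad (0.125 rad at a bitten screw): the handle leads the jaws by this much, and springs back when eased.
- key_handle (a point): Middle of the key's black cross handle: a bar 100 mm long along the key's x, 20 mm wide along y, 26 mm high. The point lies on the key's axis 103 mm above the jaw tips (bar from 90 to 116 mm); axes as the key's.
- mat: Fixed round black rubber parking mat, 124 mm across, 4 mm thick. Origin: centre of its underside, on the table; z up. It lies to the left or the right of the mount.
- ringgauge: Loose steel ring gauge, 52 mm outside, 28 mm bore, 20 mm high, lying on the middle of the mount between the screws. Origin: centre of its underside. To be left alone.
- case: Loose light-wood instrument case 120 x 85 x 45 mm, on the other side of the mount from the mat. Origin: centre of its underside. To be left alone.
- block1: Loose steel gauge block 80 x 25 x 30 mm high, in front of the mount. Origin: centre of its underside. To be left alone.
- block2: Loose white ceramic gauge block 80 x 30 x 20 mm high, in front of the mount. Origin: centre of its underside. To be left alone.
- spray: Loose white bottle, 68 mm across, 170 mm high, beyond the mount. Origin: centre of its underside. To be left alone.
- cup: Loose grey cup, 70 mm across, 90 mm high, beyond the mount. Origin: centre of its underside. To be left alone.

How it is judged:
On the way, in this order (a step that is already met when the one before it is completed fails the run):
1. first pass: all four screws have bitten (turned on 0.04 to 0.38 rad past the bite) (value of joint seat1 between 0.04 and 0.38 rad and value of joint seat2 between 0.04 and 0.38 rad and value of joint seat3 between 0.04 and 0.38 rad and value of joint seat4 between 0.04 and 0.38 rad), for 0.2 s.
2. second pass: all four screws tightened (0.42 to 1.05 rad past the bite) (value of joint seat1 between 0.42 and 1.05 rad and value of joint seat2 between 0.42 and 1.05 rad and value of joint seat3 between 0.42 and 1.05 rad and value of joint seat4 between 0.42 and 1.05 rad), for 0.2 s.
At the end, for the whole second after the job is handed in: All four screws stand 0.42 to 1.05 rad (24 to 60 degrees) past the bite; the key stands upright (within 0.08 rad) and at rest on the mat, its axis within 40 mm of the mat's centre (all of step 2 and angle between key's own z axis and vertical below 0.08 rad and horizontal distance between key and mat below 0.04 m and z of key in the frame of mat between 0.001 and 0.008 m and linear speed of key below 0.01 m/s); the robot touches nothing.
It fails at once if a screw is turned more than 1.1 rad past the bite (overtightened) (value of joint any of seat1, seat2, seat3, seat4 above 1.1 rad).
It fails at once if out of order: over 0.40 rad before all have bitten, or the first two bitten or tightened are neighbours ((value of joint any of seat1, seat2, seat3, seat4 above 0.4 rad and value of joint any of seat1, seat2, seat3, seat4 below 0.04 rad) or ((value of joint each of seat1, seat2 above 0.04 rad and value of joint each of seat3, seat4 below 0.04 rad) or (value of joint each of seat2, seat3 above 0.04 rad and value of joint each of seat4, seat1 below 0.04 rad) or (value of joint each of seat3, seat4 above 0.04 rad and value of joint each of seat1, seat2 below 0.04 rad) or (value of joint each of seat4, seat1 above 0.04 rad and value of joint each of seat2, seat3 below 0.04 rad)) or ((value of joint each of seat1, seat2 above 0.42 rad and value of joint each of seat3, seat4 below 0.42 rad) or (value of joint each of seat2, seat3 above 0.42 rad and value of joint each of seat4, seat1 below 0.42 rad) or (value of joint each of seat3, seat4 above 0.42 rad and value of joint each of seat1, seat2 below 0.42 rad) or (value of joint each of seat4, seat1 above 0.42 rad and value of joint each of seat2, seat3 below 0.42 rad))).
It fails at once if a finger pushes on a screw (contact force between the fingers and screw1 above 2 N or contact force between the fingers and screw2 above 2 N or contact force between the fingers and screw3 above 2 N or contact force between the fingers and screw4 above 2 N).
It fails at once if the ring gauge is shifted by more than 10 mm (distance of ringgauge from where it was at the start of the episode above 0.01 m).
It fails at once if a bystander is shifted by more than 20 mm (distance of any of case, block1, block2, spray, cup from where it was at the start of the episode above 0.02 m).
It also fails if it takes over 72 s, if anything falls off the work surface, if the arm or the gripper's body presses on something with over 40 N, if the wrist force passes 120 N, or if a joint passes its speed limit or range.

## Robot

A 6-joint arm with a two-finger parallel gripper is mounted at the origin on the work surface. World frame = base frame: x ahead of the robot, y to its left, z up, the work surface at z = 0. Lengths are in m, angles in rad, forces in N, time in s.
With the tool pointing down it reaches from about 0.3 to 0.95 m from the base axis. Payload 3.1 kg.
Tool frame: the origin (TCP) lies midway between the tips of the shut fingers; the grasp point (between the pads) lies 19 mm behind it; z points along the fingers, y is the line along which they close (so a half turn about z gives the same grasp; the last joint's range is limited). The gripper opens to 85 mm and grips with 20 to 120 N. Pads are 22 mm wide; open, the fingers measure 114 mm over their backs; the gripper's body (76 mm by 85 mm) begins 54 mm behind the grasp point. The pads swing forward as they close: fully open they stand 13 mm farther back than shut.
Start: joints at [1.215, 0.308, 1.634, -0, 1.2, -0.07], TCP at [0.176, 0.6, 0.231] pointing down, gripper open.
Joint ranges: [-3.06, 3.06], [-0.79, 1.96], [0.05, 2.63], [-1.19, 4.34], [0.05, 2.64], [-2.94, 2.94]. Speed limits (rad/s): [2.79, 2.79, 3.14, 3.14, 3.14, 3.14].

## Interface

Orientations are given as a rotation vector (axis times angle).
In Python, from rig import arm, optics gives the robot as it stands (arm), with the cameras (optics).
- The arm moves only by the shell command python3 drive.py [OPENING] [FORCE], which reads ROWS from standard input. ROWS is a JSON list that holds a single list of rows (three levels of brackets), with 1 to 10 rows, each of 4 numbers: dx, dy, dz in a scale on which 1.0 is 0.5 m, then a turn about the tool's z in normalised numbers (1 is pi/2 rad); each row is the pose to reach, as a shift and turn from the pose commanded when the command began, along the tool's axes at that moment; what a row does not reach only later rows make up. A row lasts 1/10 s, in which the tool goes at most 0.05 m and 0.15 rad, less where a joint would pass 70% of its speed; a pose out of reach is approached as far as the arm can. OPENING is the finger opening in m, set as the command begins (- or left out keeps the last). The fingers move at their own pace and stop on an object; FORCE is the grip in N (left out, the last holds). Time passes only in rows, so rows that do not move let the fingers close. It prints the time, the measured TCP pose, the force, the opening and the grip force at its end. A shift or turn number past 1, either way, is cut back to 1. Input that does not fit is refused with a message, and nothing moves.
- arm.get_obs(): the state, without advancing time (a new reading comes with each control period).
- optics.grab_frame(name): name is "scene" or "top" or "wrist"; returns the picture (480x640x3 uint8, red, green, blue); there is no depth.
- optics.get_calibration(name): a dict with "camera_matrix" (3x3 intrinsics, pixels), "R" (3x3) and "t" (3): a world point X has camera coordinates R X + t. Camera axes: x right, y down, z forward; pixel columns grow to the right and rows downward; lengths in m; the calibration is good to about 2 mm. The wrist camera is an equidistant fisheye: a pixel r from the principal point sees the ray r / f radians off the axis. A picture is of the moment at which its call begins: read the wrist's pose just before it. get_calibration takes no time and is no camera call; for the wrist camera it gives the pose at the moment of the call.
- arm.hand_in(): hands the job in; it is judged then, once.
The state is a dict: "time_s": time; "joint_positions": joint angles; "joint_vel": joint speeds; "joint_efforts": joint torques, N m; "tcp_pos": TCP position; "tool_rot": TCP orientation; "contact_force": force on the tool from outside, world axes, zero at the start; "ft_torque": the same for the moment, N m; "opening": finger opening in m; "gripper_force": force on a finger pad.
Only numpy, scipy, OpenCV 4.12 (cv2) and the standard library are available. Lean on these libraries where they do the work, as an engineer would, in place of code of your own. Each camera call takes 0.05 s, during which the arm holds its last target. There are 200 camera calls.

## Working session

There is one attempt and no reset: what is moved stays moved. The work goes in short steps, Python scripts to look and compute and a shell command to move; the robot and the scene stay as the last step left them, time stands still between calls to the robot, and variables do not carry over. Pictures are saved under pics/ and viewed, at most 10 in all, crops included, and the job is handed in when it is done.

```bash
ls; mkdir -p pics; python3 - <<'E'
from rig import arm, optics
import cv2
print(arm.get_obs())
for n in ("top","scene"):
    c=optics.get_calibration(n);print(n,c)
    cv2.imwrite(f"pics/{n}0.png",optics.grab_frame(n)[:,:,::-1])
E
```

```text
drive.py
pics
rig.py
{'time_s': 0.0, 'joint_positions': array([ 1.21533157e+00,  3.09023947e-01,  1.63517150e+00, -1.48926785e-06,
        1.19969472e+00, -6.97140039e-02]), 'joint_vel': array([-0.0012058 ,  0.00113197, -0.00070582, -0.00163531, -0.00059032,
       -0.00049375]), 'joint_efforts': array([ 1.64871741e-03, -4.15254915e+01, -2.76666194e+01, -8.80959578e-05,
        9.96457151e-03, -1.82101485e-05]), 'tcp_pos': array([0.17592511, 0.59888234, 0.23004245]), 'tool_rot': array([-0.44726072, -3.1091016 ,  0.00352759]), 'contact_force': array([-0.21855601, -0.50214873, -0.12063554]), 'ft_torque': array([-0.03947632, -0.00052243, -0.05144078]), 'gripper_force': 0.0, 'opening': 0.08562672910785717}
top {'camera_matrix': array([[589.82628657,   0.        , 318.76291987],
       [  0.        , 589.82628657, 226.40548016],
       [  0.        ,   0.        ,   1.        ]]), 'R': array([[ 0.02380036, -0.99964556, -0.01192883],
       [-0.99159288, -0.0220872 , -0.12749792],
       [ 0.12718925,  0.01486304, -0.9917671 ]]), 't': array([-0.02324203,  0.5245086 ,  1.17403614])}
scene {'camera_matrix': array([[433.62755574,   0.        , 315.38641439],
       [  0.        , 433.62755574, 242.93608148],
       [  0.        ,   0.        ,   1.        ]]), 'R': array([[-0.789319  ,  0.61377907, -0.01583556],
       [ 0.41068389,  0.50861503, -0.75673608],
       [-0.45641456, -0.60380958, -0.65352868]]), 't': array([ 0.4358006 , -0.14664301,  1.12102545])}
```

View pics/top0.png

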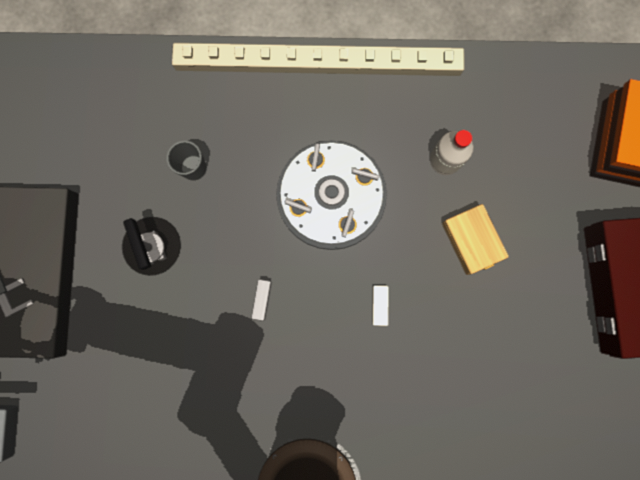

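View pics/scene0.png

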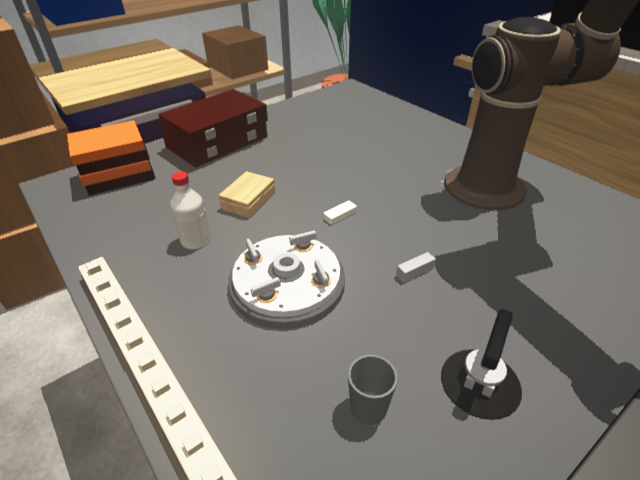

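```bash
cat > h.py <<'E'
import numpy as np, cv2
from rig import arm, optics
from scipy.spatial.transform import Rotation as Ro
def ray(uv,c,fish=False):
    K=c["camera_matrix"]; p=(np.atleast_2d(np.float64(uv))-K[:2,2])/[K[0,0],K[1,1]]
    if fish:
        r=np.linalg.norm(p,axis=1,keepdims=True); d=np.hstack([p/np.maximum(r,1e-9)*np.sin(r),np.cos(r)])
    else: d=np.hstack([p,np.ones((len(p),1))])
    return d@c["R"], -c["R"].T@c["t"]
def onplane(uv,z,c,fish=False):
    d,o=ray(uv,c,fish); s=(z-o[2])/d[:,2]; return (o+s[:,None]*d)
def proj(X,c,fish=False):
    K=c["camera_matrix"]; p=np.atleast_2d(X)@c["R"].T+c["t"]
    if fish:
        r=np.linalg.norm(p[:,:2],axis=1,keepdims=True); q=p[:,:2]/r*np.arctan2(r,p[:,2:])
    else: q=p[:,:2]/p[:,2:]
    return q*[K[0,0],K[1,1]]+K[:2,2]
def tool():
    o=arm.get_obs(); return o["tcp_pos"],Ro.from_rotvec(o["tool_rot"]),o
E
python3 - <<'E'
from h import *
c=optics.get_calibration("top"); im=cv2.imread("pics/top0.png")
print("mount",onplane([[332,194]],.04,c),"mat",onplane([[152,246]],.004,c))
print("scr",onplane([[316,158],[365,175],[348,222],[297,207]],.06,c).round(3))
a=cv2.resize(im[135:255,272:392],(600,600),interpolation=2); b=cv2.resize(im[200:280,115:195],(200,200),interpolation=2)
b=cv2.copyMakeBorder(b,0,400,0,0,0)
cv2.imwrite("pics/crop.png",np.hstack([a,b]))
p,R,o=tool(); print(p,R.as_matrix())
E
```

```text
mount [[ 0.591622   -0.03678569  0.04      ]] mat [[0.47950707 0.33772118 0.004     ]]
scr [[ 0.661 -0.003  0.06 ]
 [ 0.628 -0.103  0.06 ]
 [ 0.532 -0.07   0.06 ]
 [ 0.56   0.033  0.06 ]]
[0.17595737 0.59890539 0.23011491] [[-9.59443521e-01  2.81899887e-01 -7.64288220e-04]
 [ 2.81900881e-01  9.59441327e-01 -2.05745759e-03]
 [ 1.53292642e-04 -2.18946788e-03 -9.99997591e-01]]
```

View pics/crop.png

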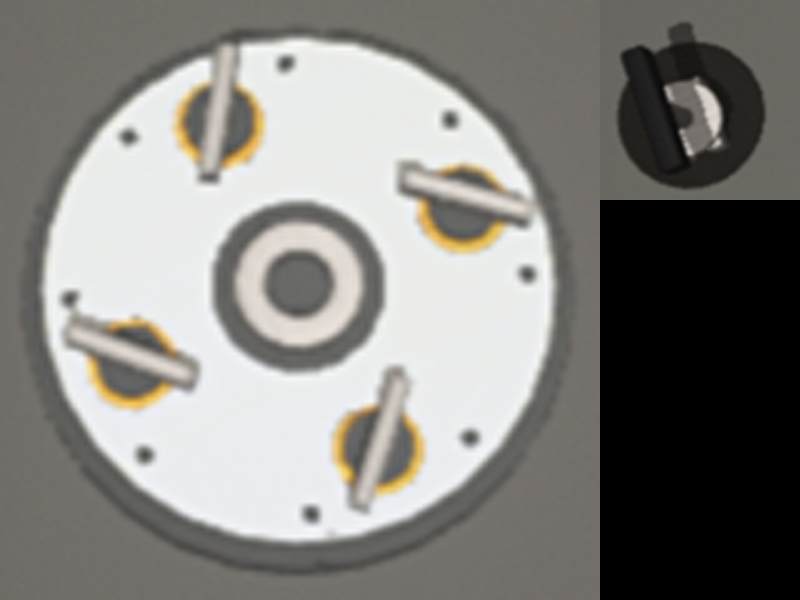

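Careful with the scale: shifts go in shares of 0.5 m and turns go in shares of pi/2 rad. That gives: -0.365 m is -0.73, -0.165 m is -0.33.

```bash
echo '[[[-0.1, -0.04, -0.06, 0], [-0.18, -0.08, -0.1, 0], [-0.28, -0.12, -0.14, 0], [-0.36, -0.16, -0.14, 0], [-0.46, -0.2, -0.14, 0], [-0.54, -0.24, -0.14, 0], [-0.64, -0.28, -0.14, 0], [-0.73, -0.33, -0.14, 0], [-0.73, -0.33, -0.14, 0], [-0.73, -0.33, -0.14, 0]]]' | python3 drive.py
python3 - <<'E'
from h import *
c=optics.get_calibration("wrist");im=optics.grab_frame("wrist");cv2.imwrite("pics/wk.png",im[:,:,::-1])
import pickle;pickle.dump(c,open("wk.pkl","wb"))
p,R,o=tool();print(p,R.as_matrix().round(3),o["time_s"]); print(c, "cam",-c["R"].T@c["t"], "in tool",R.inv().apply(-c["R"].T@c["t"]-p))
E
```

```text
time_s: 1.1
tcp_pos: [0.4811, 0.3366, 0.3006]
tool_rot: [-0.454, -3.108, 0.001]
contact_force: [-0.1, -0.5, -0.4]
opening: 0.0853
gripper_force: 0.0
[0.4798132  0.33797131 0.30067778] [[-0.959  0.284 -0.002]
 [ 0.284  0.959  0.   ]
 [ 0.002 -0.    -1.   ]] 1.15
{'camera_matrix': array([[371.64829954,   0.        , 318.71535266],
       [  0.        , 371.64829954, 239.38856481],
       [  0.        ,   0.        ,   1.        ]]), 'R': array([[ 2.86960866e-01,  9.57942011e-01, -7.51796221e-04],
       [ 9.15971894e-01, -2.74158383e-01,  2.92972133e-01],
       [ 2.80444202e-01, -8.47601612e-02, -9.56120685e-01]]), 't': array([-0.46074863, -0.40657415,  0.33879892])} cam [0.40961312 0.35862141 0.44270116] in tool [ 0.07342184 -0.00018935 -0.14189544]
```

View pics/wk.png

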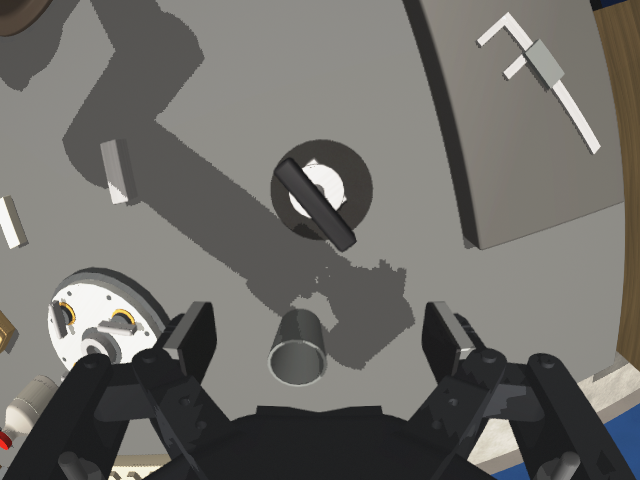

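```bash
python3 - <<'E'
from h import *
import pickle;c=pickle.load(open("wk.pkl","rb"));im=cv2.imread("pics/wk.png")
roi=im[120:260,255:390].astype(int); g=roi.sum(2)
hs=cv2.cvtColor(im,cv2.COLOR_BGR2GRAY)[120:260,255:390]
# bar: darkest pixels
m=(hs<42).astype(np.uint8); n,l,s,ce=cv2.connectedComponentsWithStats(m); k=1+np.argmax(s[1:,4])
pts=np.argwhere(l==k)[:,::-1]+[255,120]; print(s[k]); 
r=cv2.minAreaRect(pts.astype(np.float32)); print(r)
for z in (.12,): 
    b=onplane(cv2.boxPoints(r),z,c,True); print(b.round(4), b.mean(0))
    P=onplane(pts,z,c,True)[:,:2]; u,sv,vt=np.linalg.svd(P-P.mean(0),full_matrices=False); print(P.mean(0),np.arctan2(vt[0,1],vt[0,0]))
mm=(hs<70).astype(np.uint8)
cs=max(cv2.findContours(mm,0,1)[0],key=cv2.contourArea)[:,0]+[255,120]; 
h=cv2.convexHull(cs.astype(np.int32))[:,0]; Q=onplane(h,.004,c,True)[:,:2]
(cx,cy),rr=cv2.minEnclosingCircle(Q.astype(np.float32)); print("mat",cx,cy,rr)
p,R,o=tool();print(p,R.as_euler("zyx"))
d=R.inv().apply([.592-p[0],-.037-p[1],.26-p[2]]);print(d)
E
```

```text
[ 24  38  77  84 358]
((322.0000305175781, 198.00001525878906), (107.48021697998047, 14.142135620117188), 45.0)
[[0.4295 0.3163 0.12  ]
 [0.4238 0.3273 0.12  ]
 [0.5087 0.3725 0.12  ]
 [0.5152 0.3613 0.12  ]] [0.46930446 0.3443541  0.12      ]
[0.46662523 0.34332086] 0.40065191669308603
mat 0.4908043146133423 0.3401431739330292 0.07051476836204529
[0.4798132  0.33797131 0.30067778] [-2.85354983e+00 -1.76598033e-03 -3.14141134e+00]
[-0.21415602 -0.32764026  0.04041161]
```

Scaled: -0.328 m is -0.656, -0.214 m is -0.428.

```bash
echo '[[[-0.05, -0.07, 0.02, 0], [-0.1, -0.15, 0.02, 0], [-0.16, -0.23, 0.04, 0], [-0.2, -0.31, 0.04, 0], [-0.26, -0.39, 0.06, 0], [-0.32, -0.47, 0.06, 0], [-0.36, -0.56, 0.08, 0], [-0.42, -0.64, 0.08, 0], [-0.428, -0.656, 0.08, 0], [-0.428, -0.656, 0.08, 0]]]' | python3 drive.py
python3 - <<'E'
from h import *
import pickle
c=optics.get_calibration("wrist");im=optics.grab_frame("wrist");cv2.imwrite("pics/wm.png",im[:,:,::-1])
pickle.dump(c,open("wm.pkl","wb"))
p,R,o=tool();print(p,R.as_euler("zyx"),o["time_s"])
b=cv2.imread("pics/wk.png")[110:270,240:400]; b=cv2.resize(b,(560,560),interpolation=2)
cv2.imwrite("pics/wkc.png",b)
m=im[90:330,200:440,::-1]; cv2.imwrite("pics/wmc.png",cv2.resize(m,(600,600),interpolation=2))
E
```

```text
time_s: 2.15
tcp_pos: [0.5927, -0.0361, 0.261]
tool_rot: [-0.449, -3.108, -0.001]
contact_force: [-0.4, 0.7, -0.6]
opening: 0.0856
gripper_force: 0.0
[ 0.59239347 -0.03483406  0.26103178] [-2.85618977e+00 -9.09836111e-04 -3.13991943e+00] 2.2
```

View pics/wmc.png

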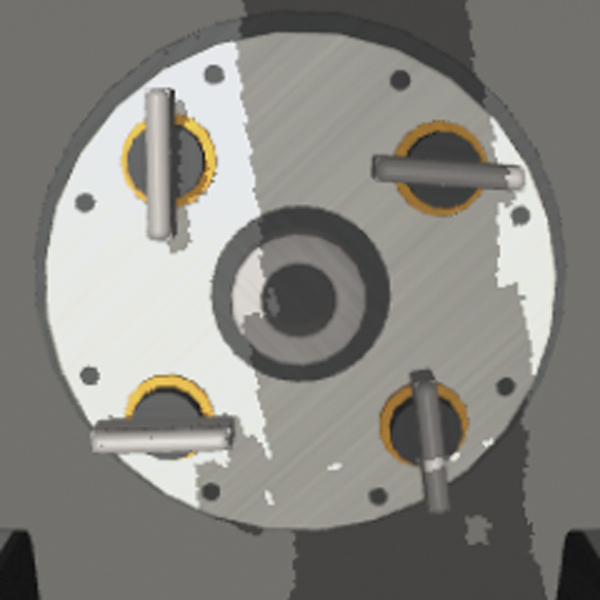

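View pics/wkc.png

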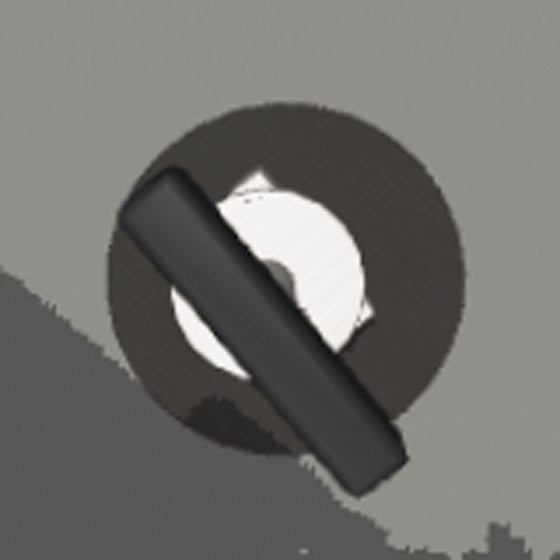

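```bash
cat > fit.py <<'E'
from h import *
import pickle
from scipy.optimize import least_squares
def box(x,y,th,L,W,z0,z1):
    v=np.array([[sx*L/2,sy*W/2] for sx in(-1,1) for sy in(-1,1)]); c,s=np.cos(th),np.sin(th)
    v=v@np.array([[c,s],[-s,c]])+[x,y]
    return np.vstack([np.c_[v,np.full(4,z)] for z in(z0,z1)])
def res(par,dim,pts,c):
    h=cv2.convexHull(proj(box(*par,*dim),c,True).astype(np.float32))
    return [cv2.pointPolygonTest(h,(float(a),float(b)),True) for a,b in pts]
def edge(*segs):
    return np.vstack([np.linspace(a,b,9)[1:-1] if np.hypot(*np.subtract(a,b))>60 else np.linspace(a,b,5)[1:-1] for a,b in segs])
E
cat > run.py <<'E'
from fit import *
ck=pickle.load(open("wk.pkl","rb"));cm=pickle.load(open("wm.pkl","rb"))
K=edge([(126,226),(346,490)],[(190,176),(404,440)],[(122,210),(168,170)],[(362,496),(406,464)])/3.5+[240,110]
s=least_squares(res,[.475,.34,.4],args=((.1,.02,.094,.12),K,ck),diff_step=1e-3,x_scale=[.01,.01,.1])
print("key",s.x.round(4),np.sqrt(np.mean(s.fun**2)))
m=np.array([(107,278),(464,280),(285,102),(180,428),(150,160),(420,165),(440,370)])/3.5+[240,110]
P=onplane(m,.004,ck,True)[:,:2]
f=lambda P,r:least_squares(lambda q:np.hypot(*(P-q).T)-r,P.mean(0))
print("mat",f(P,.062).x,(f(P,.062).fun*1e3).round(1))
rim=np.array([(46,290),(555,280),(310,32),(300,528),(105,120),(110,450),(490,110),(500,440)])/2.5+[200,90]
P=onplane(rim,.04,cm,True)[:,:2]; q=f(P,.105); print("rim",q.x,(q.fun*1e3).round(1))
S=[edge([(147,95),(148,238)],[(173,95),(171,238)],[(150,88),(170,88)],[(150,241),(168,241)]),
 edge([(378,155),(518,166)],[(378,181),(518,191)],[(373,158),(373,178)],[(524,170),(523,188)]),
 edge([(95,430),(230,418)],[(95,453),(230,447)],[(91,432),(93,450)],[(235,420),(232,445)]),
 edge([(413,375),(427,508)],[(433,375),(448,506)],[(416,370),(430,370)],[(431,513),(446,511)])]
guess=[(.55,.03),(.53,-.07),(.66,0),(.63,-.1)]; C=[]
for pts,g in zip(S,guess):
    pts=pts/2.5+[200,90]; best=None
    for th in (0,.5,1,1.5,2,2.5):
        s=least_squares(res,[*g,th],args=((.056,.009,.053,.073),pts,cm),diff_step=1e-3,x_scale=[.01,.01,.1])
        if best is None or s.cost<best.cost: best=s
    C.append(best.x[:2]); x=best.x; print("scr",x.round(4),np.sqrt(np.mean(best.fun**2)).round(2),"TCP off R",np.hypot(*(x[:2]-q.x)).round(4))
C=np.array(C); m=C.mean(0); d=C-m; a=np.arctan2(d[:,1],d[:,0]); print("mean",m, np.hypot(*d.T), a, a-a[0])
k=np.round((a-a[0])/(np.pi/2)); y=np.mean(a-k*np.pi/2)
print("fit screws", (m+.075*np.c_[np.cos(y+k*np.pi/2),np.sin(y+k*np.pi/2)]).round(4))
E
python3 run.py
```

```text
key [0.4755 0.3365 0.3841] 1.395102306933177
mat [0.48173967 0.33978667] [-1.2 -0.3  0.4  0.6  0.4 -0.3 -0.1]
rim [ 0.59673634 -0.03471445] [-0.8 -1.1 -1.1 -1.8 -0.5  0.4  0.1  0.3]
scr [ 0.5294 -0.0689 -0.3184] 1.27 TCP off R 0.0755
scr [0.5626 0.0312 1.2307] 0.93 TCP off R 0.0742
scr [ 0.631  -0.1016  1.3841] 2.25 TCP off R 0.0751
scr [ 6.627e-01 -1.300e-03  3.036e+00] 1.36 TCP off R 0.0739
mean [ 0.59643134 -0.03516265] [0.07500561 0.07445214 0.07487293 0.07437839] [-2.67489633  2.04266444 -1.09056433  0.47227496] [0.         4.71756077 1.584332   3.14717129]
fit screws [[ 0.5297 -0.0693]
 [ 0.5623  0.0316]
 [ 0.6306 -0.1019]
 [ 0.6632 -0.001 ]]
```

```bash
sed -i 's/^C=np.array(C); m=.*/&\nfit=1/' run.py; cat >> run.py <<'E'
from scipy.optimize import minimize
cost=lambda fixed:(lambda p,dim,pts,c:np.sum(np.abs(res([*fixed,p[0]] if fixed is not None else p,dim,pts,c))))
b=min((minimize(cost(None),[.4755,.3365,t],args=((.1,.02,.094,.12),K,ck),method="Nelder-Mead",options=dict(initial_simplex=np.array([[.4755,.3365,t],[.48,.3365,t],[.4755,.341,t],[.4755,.3365,t+.1]]),xatol=1e-5)) for t in(.3,.4,.5)),key=lambda r:r.fun)
print("key",b.x,b.fun/len(K))
F=(m+.075*np.c_[np.cos(y+k*np.pi/2),np.sin(y+k*np.pi/2)])
for pts,g,t in zip(S,F,(-.318,1.23,1.384,3.036)):
    pts=pts/2.5+[200,90]; q=[]
    for fx in (g,None):
        x0=[t] if fx is not None else [*g,t]; n=len(x0)
        sim=np.vstack([x0,np.array(x0)+np.diag([.004,.004,.1][-n:])])
        r=minimize(cost(fx),x0,args=((.056,.009,.053,.073),pts,cm),method="Nelder-Mead",options=dict(initial_simplex=sim,xatol=1e-5)); q+= [r.x.round(4),round(r.fun/len(pts),2)]
    print(q)
p,R,o=tool(); M=R.as_matrix(); print(p,np.arctan2(M[1,0],M[0,0]),R.inv().apply([b.x[0]-p[0],b.x[1]-p[1],.14-p[2]]))
E
python3 run.py | tail -6
```

```text
key [0.47587115 0.33794005 0.38616057] 1.1740918283553612
[array([-0.3722]), np.float64(1.15), array([ 0.5293, -0.0692, -0.3705]), np.float64(1.15)]
[array([1.2335]), np.float64(0.8), array([0.5631, 0.0323, 1.209 ]), np.float64(0.77)]
[array([1.4819]), np.float64(1.95), array([ 0.6313, -0.1024,  1.4878]), np.float64(1.87)]
[array([3.0792]), np.float64(1.24), array([ 6.6130e-01, -1.5000e-03,  3.0667e+00]), np.float64(1.12)]
[ 0.59239347 -0.03483406  0.26103178] 2.8561914351028874 [0.21659771 0.32472495 0.12176131]
```

```bash
python3 - <<'E'
from h import *
import pickle
L=[]
for i in range(4):
    c=optics.get_calibration("wrist"); p,R,o=tool(); print(p.round(4),(-c["R"].T@c["t"]).round(4),o["time_s"]); L.append((c,optics.grab_frame("wrist")))
    if i==0: im=L[0][1]
c=dict(c); c["R"]=Ro.from_matrix([l[0]["R"] for l in L]).mean().as_matrix(); c["t"]=-c["R"]@np.mean([-l[0]["R"].T@l[0]["t"] for l in L],0)
old=cv2.imread("pics/wm.png")[:,:,::-1]; print(np.abs(old.astype(int)-L[-1][1]).mean(),np.abs(L[0][1].astype(int)-L[-1][1]).mean())
cv2.imwrite("pics/wm2.png",L[-1][1][:,:,::-1]); pickle.dump(c,open("wm2.pkl","wb"))
from fit import box
m=cv2.resize(L[-1][1][90:330,200:440,::-1],(600,600),interpolation=2)
F=[(.5297,-.0693,-.3722),(.5623,.0316,1.2335),(.6306,-.1019,1.4819),(.6632,-.001,3.0792)]
for f in F:
    h=cv2.convexHull(proj(box(*f,.056,.009,.053,.073),c,True).astype(np.float32))
    cv2.polylines(m,[np.int32((h-[200,90])*2.5+1)],True,(0,0,255),1)
cv2.imwrite("pics/ov.png",m)
E
```

```text
[ 0.5924 -0.0348  0.261 ] [ 0.5208 -0.0134  0.4032] 2.2
[ 0.5923 -0.0342  0.2611] [ 0.5206 -0.0129  0.4032] 2.25
[ 0.5923 -0.034   0.2612] [ 0.5206 -0.0127  0.4033] 2.3
[ 0.5923 -0.034   0.2613] [ 0.5206 -0.0127  0.4034] 2.35
2.484957682291667 1.2891558159722223
```

View pics/ov.png

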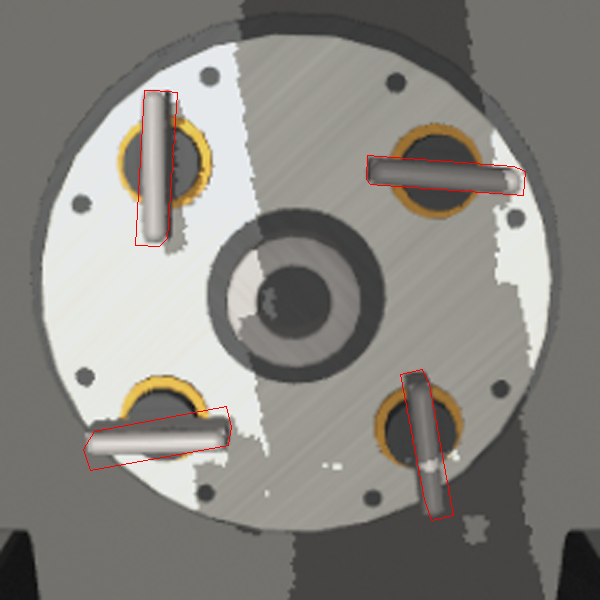

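```bash
cat > r2.py <<'E'
from fit import *
c=optics.get_calibration("wrist"); pickle.dump(c,open("wm2.pkl","wb"))
E_=np.array([[(156,91),(154,244)],[(373,171),(525,182)],[(87,444),(231,438)],[(417,386),(437,519)]])-.75
C=[];T=[]
for e in E_:
    P=onplane(e/2.5+[200,90],.073,c,True)[:,:2]; d=P[1]-P[0]; C.append(P.mean(0)); T.append(np.arctan2(d[1],d[0])); print(P.mean(0).round(4),np.hypot(*d).round(4),T[-1].round(3))
C=np.array(C); m=C.mean(0); d=C-m; a=np.arctan2(d[:,1],d[:,0]);print(m,np.hypot(*d.T))
k=np.round((a-a[0])/(np.pi/2)); y=a[0]+np.angle(np.mean(np.exp(1j*(a-k*np.pi/2-a[0]))))
print("fit", (m+.075*np.c_[np.cos(y+k*np.pi/2),np.sin(y+k*np.pi/2)]).round(4))
rim=(np.array([(42,290),(551,285),(300,34),(300,531)])-.75)/2.5+[200,90]
P=onplane(rim,.04,c,True)[:,:2]; q=least_squares(lambda q:np.hypot(*(P-q[:2]).T)-q[2],[*P.mean(0),.1]); print("rim",q.x,(q.fun*1e3).round(1))
E
python3 r2.py
```

```text
[ 0.5299 -0.0684] 0.0553 -0.32
[0.5622 0.032 ] 0.0556 1.238
[ 0.6288 -0.1   ] 0.0565 1.338
[ 0.6632 -0.002 ] 0.0565 -0.097
[ 0.5960334  -0.03458459] [0.07424071 0.07470665 0.07316217 0.07463572]
fit [[ 0.529  -0.0682]
 [ 0.5624  0.0325]
 [ 0.6296 -0.1016]
 [ 0.6631 -0.001 ]]
rim [ 0.59643887 -0.03518813  0.10408031] [ 0.1  0.1 -0.1 -0.1]
```

Scaled: 0.3237 m is 0.6474, 0.2165 m is 0.433, -0.67 rad is -0.4265.

```bash
echo '[[[0.054, 0.08, 0, -0.0637], [0.108, 0.16, 0, -0.1273], [0.16, 0.24, 0, -0.191], [0.216, 0.32, 0.04, -0.2546], [0.27, 0.4, 0.08, -0.3183], [0.32, 0.48, 0.12, -0.382], [0.38, 0.56, 0.16, -0.4265], [0.433, 0.644, 0.2, -0.4265], [0.433, 0.6474, 0.2, -0.4265], [0.433, 0.6474, 0.2, -0.4265]]]' | python3 drive.py 0.085
echo '[[[0, 0, 0, 0], [0, 0, 0, 0]]]' | python3 drive.py
cat > look.py <<'E'
import sys
from h import *
import pickle
n=sys.argv[1]; x0,y0,x1,y1=map(int,sys.argv[2:6]); f=float(sys.argv[6])
c=optics.get_calibration("wrist"); im=optics.grab_frame("wrist")[:,:,::-1]; pickle.dump(c,open(n+".pkl","wb"))
cv2.imwrite(f"pics/{n}.png",cv2.resize(im[y0:y1,x0:x1],None,fx=f,fy=f,interpolation=2))
p,R,o=tool(); M=R.as_matrix(); print(p.round(4),np.arctan2(M[1,0],M[0,0]).round(4),o["time_s"],(-c["R"].T@c["t"]).round(4))
E
python3 look.py k2 170 60 470 360 2
```

```text
time_s: 3.4
tcp_pos: [0.474, 0.3373, 0.1603]
tool_rot: [0.608, -3.08, 0.001]
contact_force: [0.2, -1.2, 0.4]
opening: 0.0849
gripper_force: 0.0
time_s: 3.6
tcp_pos: [0.4773, 0.3342, 0.1624]
tool_rot: [-0.598, 3.082, -0.0]
contact_force: [-0.0, -0.2, -0.2]
opening: 0.0851
gripper_force: 0.0
[0.4775 0.334  0.1624] -2.7591 3.65 [0.4077 0.3068 0.3043]
```

View pics/k2.png

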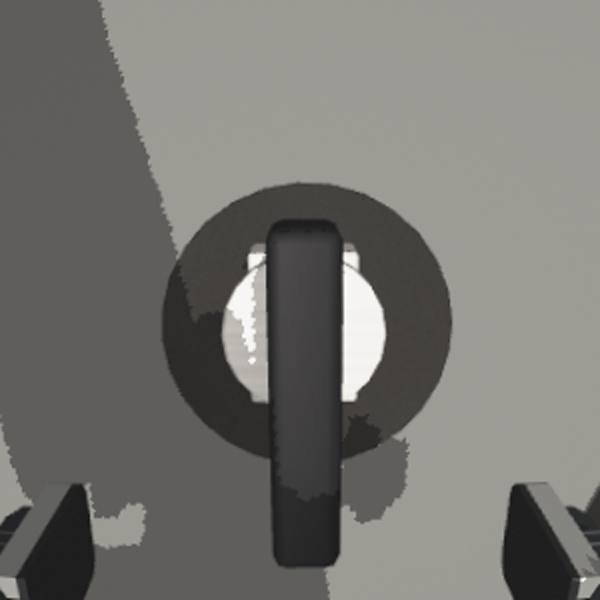

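```bash
python3 - <<'E'
from fit import *
c=optics.get_calibration("wrist")
P=onplane((np.array([(305,234),(307,566)])-.5)/2+[170,60],.12,c,True)[:,:2];d=P[1]-P[0]
print("bar",P.mean(0),np.hypot(*d),np.arctan2(d[1],d[0]))
m=(np.array([(162,325),(452,322),(305,182),(230,440),(200,230),(413,228),(437,380)])-.5)/2+[170,60]
Q=onplane(m,.004,c,True)[:,:2]; q=least_squares(lambda q:np.hypot(*(Q-q).T)-.062,Q.mean(0)); print("mat",q.x,(q.fun*1e3).round(1))
# crown disc top z=.038 r 31
m=(np.array([(222,330),(386,332)])-.5)/2+[170,60]; print("crown",onplane(m,.038,c,True).mean(0), np.diff(onplane(m,.038,c,True),axis=0))
p,R,o=tool();b=P.mean(0);print(p,R.inv().apply([b[0]-p[0],b[1]-p[1],.086-p[2]]),o["time_s"])
E
```

```text
bar [0.47412253 0.33546158] 0.095872451728307 0.3906250476959491
mat [0.48073757 0.33976033] [-0.8 -0.5 -0.4 -1.6 -1.2 -0.9 -1.5]
crown [0.47320711 0.3351447  0.038     ] [[-0.02202829  0.05695548  0.        ]]
[0.47748458 0.33398085 0.16239499] [0.00270183 0.00264571 0.07638972] 3.65
```

Scaled: 0.076 m is 0.152, 0.003 m is 0.006, -0.008 rad is -0.0051.

```bash
echo '[[[0.006, 0.0052, 0.08, -0.0051], [0.006, 0.0052, 0.152, -0.0051], [0.006, 0.0052, 0.152, -0.0051], [0.006, 0.0052, 0.152, -0.0051]]]' | python3 drive.py
echo '[[[0, 0, 0, 0], [0, 0, 0, 0], [0, 0, 0, 0], [0, 0, 0, 0]]]' | python3 drive.py 0.01 80
python3 -c "
from h import *
p,R,o=tool();M=R.as_matrix();print(p,np.arctan2(M[1,0],M[0,0])%6.2832,o)"
```

```text
time_s: 4.05
tcp_pos: [0.473, 0.3352, 0.0855]
tool_rot: [0.609, -3.081, 0.001]
contact_force: [0.8, 0.1, 0.7]
opening: 0.0852
gripper_force: 0.0
time_s: 4.45
tcp_pos: [0.4732, 0.3367, 0.0865]
tool_rot: [-0.612, 3.08, 0.001]
contact_force: [-0.1, -0.9, 0.5]
opening: 0.0279
gripper_force: 0.0
[0.47320269 0.33673209 0.0864521 ] 3.5338794248181884 {'time_s': 4.45, 'joint_positions': array([ 5.43500239e-01,  3.99883865e-01,  1.83809652e+00,  2.43087296e-06,
        9.01633680e-01, -1.41956997e+00]), 'joint_vel': array([ 0.0031072 ,  0.00815235,  0.00455085, -0.00217136, -0.00102732,
       -0.00130759]), 'joint_efforts': array([-5.69014263e-02, -4.05444431e+01, -2.28054714e+01, -2.98739324e-03,
       -1.35244059e-02, -1.00026384e-04]), 'tcp_pos': array([0.47320269, 0.33673209, 0.0864521 ]), 'tool_rot': array([-6.11874445e-01,  3.07953424e+00,  1.06020183e-03]), 'contact_force': array([-0.12041869, -0.94949103,  0.53907876]), 'ft_torque': array([ 0.07676942,  0.04876523, -0.0383576 ]), 'gripper_force': 0.0, 'opening': 0.027869363975388344}
```

Scaled: -0.09 m is -0.18, -0.05 m is -0.1.

```bash
echo '[[[0, 0, 0, 0], [0, 0, 0, 0]]]' | python3 drive.py 0.01 80
echo '[[[0, 0, -0.1, 0], [0, 0, -0.18, 0], [0, 0, -0.18, 0]]]' | python3 drive.py
python3 -c "
from h import *
p,R,o=tool();M=R.as_matrix();a=np.arctan2(M[1,0],M[0,0]);print(p,a%6.2832,o['ft_torque'])
print(R.inv().apply([.529-p[0],-.0684-p[1],0]))"
```

```text
time_s: 4.65
tcp_pos: [0.4733, 0.3362, 0.0862]
tool_rot: [-0.613, 3.08, -0.001]
contact_force: [-0.1, -2.7, 4.7]
opening: 0.0191
gripper_force: 78.5
time_s: 4.95
tcp_pos: [0.4763, 0.339, 0.181]
tool_rot: [-0.61, 3.071, 0.007]
contact_force: [1.5, 1.8, -2.7]
opening: 0.0189
gripper_force: 79.9
[0.47626941 0.33902914 0.18099053] 3.533698340475515 [ 0.0466378  -0.17342854  0.02659237]
[ 0.10695112 -0.39665524 -0.00225733]
```

Scaled: -0.397 m is -0.794, 0.107 m is 0.214, 0.714 rad is 0.4545.

```bash
echo '[[[0.024, -0.088, 0, 0.0509], [0.048, -0.176, 0, 0.1019], [0.072, -0.264, 0, 0.1528], [0.096, -0.352, 0, 0.2037], [0.12, -0.44, 0, 0.2546], [0.144, -0.528, 0, 0.3056], [0.166, -0.616, 0, 0.3565], [0.19, -0.704, 0, 0.4074], [0.214, -0.794, 0, 0.4545], [0.214, -0.794, 0, 0.4545]]]' | python3 drive.py
echo '[[[0, 0, 0, 0], [0, 0, 0, 0], [0, 0, 0, 0]]]' | python3 drive.py
cat > st.py <<'E'
import sys
from h import *
T=dict(A=(.529,-.0684,-.32),B=(.5624,.0323,1.238),C=(.630,-.1018,1.338),D=(.6633,-.0012,3.045))
p,R,o=tool();M=R.as_matrix();a=np.arctan2(M[1,0],M[0,0])
print(o["time_s"],"p",p.round(4),"alpha",round(a,4),"j6",o["joint_positions"][5].round(3),"F",o["contact_force"].round(2),"Mtool",R.inv().apply(o["ft_torque"]).round(3),"Mw",o["ft_torque"].round(3),"tilt",M[:,2].round(4))
for k in sys.argv[1:]:
    x,y,t=T[k]; print(k,"d",R.inv().apply([x-p[0],y-p[1],.135-p[2]]).round(4),"turn",((a-t+np.pi/2)%np.pi-np.pi/2).round(4))
E
python3 st.py A
```

```text
time_s: 5.95
tcp_pos: [0.5249, -0.0766, 0.1734]
tool_rot: [-0.513, -3.098, 0.004]
contact_force: [1.4, 1.7, -3.8]
opening: 0.019
gripper_force: 80.6
time_s: 6.25
tcp_pos: [0.5245, -0.0699, 0.1743]
tool_rot: [-0.5, -3.099, -0.001]
contact_force: [-0.2, -0.6, -3.0]
opening: 0.0188
gripper_force: 80.6
6.25 p [ 0.5245 -0.0699  0.1743] alpha 2.8217 j6 -1.466 F [-0.2  -0.55 -2.99] Mtool [-0.036 -0.021  0.011] Mw [ 0.028 -0.032 -0.011] tilt [-2.e-03  9.e-04 -1.e+00]
A d [-0.0039  0.0028  0.0392] turn 0.0001
```

Scaled: 0.01 m is 0.02, -0.004 m is -0.008.

```bash
echo '[[[-0.008, 0.006, 0.02, 0], [-0.008, 0.006, 0.02, 0], [-0.008, 0.006, 0.02, 0]]]' | python3 drive.py; python3 st.py A
```

```text
time_s: 6.55
tcp_pos: [0.5298, -0.069, 0.1645]
tool_rot: [-0.501, -3.1, -0.0]
contact_force: [0.2, 0.3, -2.1]
opening: 0.0192
gripper_force: 80.5
6.55 p [ 0.5298 -0.069   0.1645] alpha 2.8212 j6 -1.461 F [ 0.19  0.35 -2.06] Mtool [ 0.016 -0.03  -0.021] Mw [-0.025 -0.024  0.021] tilt [-1.5e-03  3.0e-04 -1.0e+00]
A d [0.0009 0.0003 0.0295] turn -0.0003
```

Scaled: 0.028 m is 0.056, 0.023 m is 0.046.

```bash
echo '[[[0, 0, 0.02, 0], [0, 0, 0.036, 0], [0, 0, 0.046, 0], [0, 0, 0.056, 0], [0, 0, 0.056, 0]]]' | python3 drive.py; python3 st.py A
```

```text
time_s: 7.05
tcp_pos: [0.5293, -0.0698, 0.1361]
tool_rot: [-0.503, -3.099, -0.0]
contact_force: [-0.5, -0.0, -3.3]
opening: 0.0191
gripper_force: 80.6
7.05 p [ 0.5293 -0.0698  0.1361] alpha 2.8196 j6 -1.461 F [-0.47 -0.03 -3.27] Mtool [-0.025  0.025  0.007] Mw [ 0.031  0.016 -0.007] tilt [-2.2e-03  4.0e-04 -1.0e+00]
A d [0.0007 0.0012 0.0011] turn -0.002
```

Careful with the scale: shifts go in shares of 0.5 m and turns go in shares of pi/2 rad. That gives: 0.2 rad is 0.1273.

```bash
echo '[[[0, 0, 0, 0.0637], [0, 0, 0, 0.1273], [0, 0, 0, 0.1273]]]' | python3 drive.py; python3 st.py A; echo '[[[0, 0, 0, 0.0637], [0, 0, 0, 0.0637]]]' | python3 drive.py; python3 st.py A
```

```text
time_s: 7.35
tcp_pos: [0.5302, -0.0696, 0.1373]
tool_rot: [-0.811, -3.035, -0.001]
contact_force: [0.4, 1.2, -4.2]
opening: 0.0188
gripper_force: 80.5
7.35 p [ 0.5302 -0.0696  0.1373] alpha 2.6197 j6 -1.262 F [ 0.36  1.25 -4.17] Mtool [-0.178  0.081  0.004] Mw [ 0.195 -0.018 -0.004] tilt [-0.e+00  7.e-04 -1.e+00]
A d [0.0016 0.0005 0.0023] turn -0.2019
time_s: 7.55
tcp_pos: [0.5303, -0.0697, 0.1374]
tool_rot: [0.958, 2.992, 0.001]
contact_force: [-0.1, 0.6, -5.0]
opening: 0.0187
gripper_force: 80.5
7.55 p [ 0.5303 -0.0697  0.1374] alpha 2.5216 j6 -1.163 F [-0.07  0.58 -5.05] Mtool [-0.165  0.127  0.007] Mw [ 0.208  0.007 -0.007] tilt [ 4.e-04  3.e-04 -1.e+00]
A d [0.0018 0.0003 0.0024] turn -0.3
```

Scaled: 0.1 rad is 0.0637.

```bash
echo '[[[0, 0, 0, 0.0637], [0, 0, 0, 0.0637]]]' | python3 drive.py; python3 st.py A; echo '[[[0, 0, 0, 0.0637], [0, 0, 0, 0.0637]]]' | python3 drive.py; python3 st.py A
```

```text
time_s: 7.75
tcp_pos: [0.5304, -0.0697, 0.1374]
tool_rot: [1.103, 2.941, 0.001]
contact_force: [0.2, 0.6, -4.2]
opening: 0.0193
gripper_force: 80.5
7.75 p [ 0.5304 -0.0697  0.1374] alpha 2.4237 j6 -1.065 F [ 0.19  0.57 -4.23] Mtool [-0.42   0.111 -0.321] Mw [ 0.389 -0.192  0.321] tilt [ 6.e-04  1.e-04 -1.e+00]
A d [0.0019 0.0001 0.0024] turn -0.3979
time_s: 7.95
tcp_pos: [0.5305, -0.0698, 0.1374]
tool_rot: [1.248, 2.882, 0.0]
contact_force: [1.0, 1.5, -4.1]
opening: 0.0192
gripper_force: 80.5
7.95 p [ 0.5305 -0.0698  0.1374] alpha 2.3244 j6 -0.966 F [ 0.98  1.53 -4.06] Mtool [-0.415  0.118 -0.443] Mw [ 0.37  -0.222  0.444] tilt [ 7.e-04 -1.e-04 -1.e+00]
A d [ 0.002  -0.0001  0.0024] turn -0.4971
```

Scaled: 0.11 rad is 0.07.

```bash
echo '[[[0, 0, 0, 0.07], [0, 0, 0, 0.07]]]' | python3 drive.py; python3 st.py A; echo '[[[0, 0, 0, 0], [0, 0, 0, 0]]]' | python3 drive.py; python3 st.py A
```

```text
time_s: 8.15
tcp_pos: [0.5304, -0.0699, 0.1374]
tool_rot: [1.404, 2.809, 0.0]
contact_force: [1.4, 1.3, -3.8]
opening: 0.0193
gripper_force: 80.5
8.15 p [ 0.5304 -0.0699  0.1374] alpha 2.2145 j6 -0.856 F [ 1.39  1.35 -3.82] Mtool [-0.344  0.092 -0.343] Mw [ 0.279 -0.22   0.343] tilt [ 6.e-04 -3.e-04 -1.e+00]
A d [ 0.002  -0.0003  0.0024] turn -0.6071
time_s: 8.35
tcp_pos: [0.5305, -0.0699, 0.1375]
tool_rot: [1.407, 2.808, 0.0]
contact_force: [1.1, 0.8, -4.4]
opening: 0.019
gripper_force: 80.5
8.35 p [ 0.5305 -0.0699  0.1375] alpha 2.2128 j6 -0.854 F [ 1.05  0.85 -4.45] Mtool [-0.369  0.064 -0.384] Mw [ 0.272 -0.257  0.384] tilt [ 7.e-04 -1.e-04 -1.e+00]
A d [ 0.0021 -0.0003  0.0025] turn -0.6088
```

Scaled: -0.045 m is -0.09, -0.01 m is -0.02, -0.2 rad is -0.1273.

```bash
echo '[[[0, 0, 0, -0.0764], [0, 0, 0, -0.1273], [0, 0, -0.02, -0.1273], [0, 0, -0.09, -0.1273], [0, 0, -0.09, -0.1273]]]' | python3 drive.py; python3 st.py A D
```

```text
time_s: 8.85
tcp_pos: [0.5342, -0.071, 0.1876]
tool_rot: [1.122, 2.923, 0.002]
contact_force: [1.8, -0.0, -3.3]
opening: 0.0191
gripper_force: 80.7
8.85 p [ 0.5342 -0.071   0.1876] alpha 2.4085 j6 -1.05 F [ 1.81 -0.04 -3.34] Mtool [-0.066 -0.105  0.005] Mw [-0.022 -0.122 -0.005] tilt [ 0.0103 -0.0026 -0.9999]
A d [ 0.0061 -0.0018  0.0526] turn -0.4131
D d [-0.0487  0.138   0.0538] turn -0.6365
```

Scaled: 0.138 m is 0.276, 0.005 m is 0.01, -0.6365 rad is -0.4052.

```bash
echo '[[[-0.02, 0.054, 0, -0.0828], [-0.04, 0.11, 0, -0.1655], [-0.06, 0.166, 0, -0.2483], [-0.08, 0.22, 0, -0.331], [-0.098, 0.276, 0.01, -0.4052], [-0.098, 0.276, 0.03, -0.4052], [-0.098, 0.276, 0.03, -0.4052], [-0.098, 0.276, 0.03, -0.4052]]]' | python3 drive.py; python3 st.py D
```

```text
time_s: 9.65
tcp_pos: [0.6571, -0.0003, 0.1659]
tool_rot: [-0.151, -3.134, 0.001]
contact_force: [-0.6, 0.1, -3.3]
opening: 0.0187
gripper_force: 80.5
9.65 p [ 6.571e-01 -3.000e-04  1.659e-01] alpha 3.0452 j6 -1.541 F [-0.63  0.1  -3.28] Mtool [0.006 0.013 0.051] Mw [-0.005  0.013 -0.051] tilt [-3.7e-03 -2.0e-04 -1.0e+00]
D d [-0.0064 -0.0003  0.0309] turn 0.0002
```

Scaled: -0.005 m is -0.01.

```bash
echo '[[[-0.01, 0, 0, 0], [-0.01, 0, 0, 0], [-0.01, 0, 0, 0]]]' | python3 drive.py; python3 st.py D
```

```text
time_s: 9.95
tcp_pos: [0.664, -0.0009, 0.168]
tool_rot: [0.151, 3.137, -0.0]
contact_force: [-0.8, 0.3, -3.8]
opening: 0.0191
gripper_force: 80.5
9.95 p [ 0.664  -0.0009  0.168 ] alpha 3.0455 j6 -1.542 F [-0.81  0.28 -3.82] Mtool [-0.025 -0.02   0.041] Mw [ 0.022 -0.022 -0.041] tilt [ 1.e-03 -1.e-04 -1.e+00]
D d [ 0.0007 -0.0004  0.033 ] turn 0.0005
```

Scaled: 0.032 m is 0.064, 0.027 m is 0.054.

```bash
echo '[[[0.0014, 0, 0.024, 0], [0.0014, 0, 0.04, 0], [0.0014, 0, 0.054, 0], [0.0014, 0, 0.064, 0], [0.0014, 0, 0.064, 0]]]' | python3 drive.py; python3 st.py D
```

```text
time_s: 10.45
tcp_pos: [0.6633, -0.0003, 0.1353]
tool_rot: [0.15, 3.138, -0.0]
contact_force: [0.1, 0.3, -4.2]
opening: 0.0187
gripper_force: 80.6
10.45 p [ 6.633e-01 -3.000e-04  1.353e-01] alpha 3.0463 j6 -1.542 F [ 0.11  0.31 -4.23] Mtool [-0.001 -0.035  0.027] Mw [-0.002 -0.035 -0.027] tilt [ 1.e-04 -0.e+00 -1.e+00]
D d [-0.0001 -0.0009  0.0003] turn 0.0013
```

Scaled: 0.2 rad is 0.1273.

```bash
echo '[[[0, 0, 0, 0.0637], [0, 0, 0, 0.1273], [0, 0, 0, 0.1273]]]' | python3 drive.py>/dev/null; python3 st.py;  echo '[[[0, 0, 0, 0.0637], [0, 0, 0, 0.0637]]]' | python3 drive.py >/dev/null; python3 st.py
```

```text
10.75 p [ 0.6632 -0.0007  0.1352] alpha 2.8468 j6 -1.342 F [-0.47 -0.81 -1.97] Mtool [ 0.243 -0.043 -0.043] Mw [-0.246  0.029  0.043] tilt [ 2.e-04 -9.e-04 -1.e+00]
10.95 p [ 0.6632 -0.0007  0.1352] alpha 2.7484 j6 -1.244 F [-0.09  0.17 -3.1 ] Mtool [ 0.303 -0.084 -0.002] Mw [-0.312  0.039  0.002] tilt [ 2.e-04 -7.e-04 -1.e+00]
```

Scaled: 0.08 rad is 0.0509.

```bash
echo '[[[0, 0, 0, 0.0509], [0, 0, 0, 0.0509]]]' | python3 drive.py>/dev/null; python3 st.py
```

```text
11.15 p [ 0.6632 -0.0007  0.1352] alpha 2.6695 j6 -1.165 F [ 0.75 -1.64 -3.  ] Mtool [ 0.335 -0.169  0.06 ] Mw [-0.376  0.002 -0.06 ] tilt [ 3.e-04 -6.e-04 -1.e+00]
```

Scaled: 0.1 rad is 0.0637.

```bash
echo '[[[0, 0, 0, 0.0637], [0, 0, 0, 0.0637]]]' | python3 drive.py>/dev/null; python3 st.py
```

```text
11.35 p [ 6.632e-01 -6.000e-04  1.352e-01] alpha 2.5697 j6 -1.065 F [-0.48 -2.27 -3.36] Mtool [ 0.25  -0.243 -0.01 ] Mw [-0.342 -0.069  0.01 ] tilt [ 3.e-04 -5.e-04 -1.e+00]
```

Scaled: 0.08 rad is 0.0509.

```bash
echo '[[[0, 0, 0, 0.0509], [0, 0, 0, 0.0509]]]' | python3 drive.py>/dev/null; python3 st.py
```

```text
11.55 p [ 6.632e-01 -6.000e-04  1.353e-01] alpha 2.4905 j6 -0.986 F [-0.05 -1.79 -3.5 ] Mtool [ 0.259 -0.306 -0.094] Mw [-0.391 -0.087  0.093] tilt [ 3.e-04 -5.e-04 -1.e+00]
```

Scaled: 0.08 rad is 0.0509.

```bash
echo '[[[0, 0, 0, 0.0509], [0, 0, 0, 0.0509]]]' | python3 drive.py>/dev/null; python3 st.py
```

```text
11.75 p [ 6.633e-01 -6.000e-04  1.352e-01] alpha 2.4114 j6 -0.906 F [ 0.11 -2.06 -4.19] Mtool [ 0.266 -0.403 -0.437] Mw [-0.467 -0.123  0.437] tilt [ 4.e-04 -7.e-04 -1.e+00]
```

Scaled: 0.08 rad is 0.0509.

```bash
echo '[[[0, 0, 0, 0.0509], [0, 0, 0, 0.0509]]]' | python3 drive.py>/dev/null; python3 st.py
```

```text
11.95 p [ 6.633e-01 -6.000e-04  1.352e-01] alpha 2.3313 j6 -0.826 F [ 0.83 -2.   -4.24] Mtool [ 0.146 -0.536 -0.424] Mw [-0.49  -0.263  0.424] tilt [ 5.e-04 -7.e-04 -1.e+00]
```

Scaled: 0.115 rad is 0.0732.

```bash
echo '[[[0, 0, 0, 0.0732], [0, 0, 0, 0.0732], [0, 0, 0, 0.0732]]]' | python3 drive.py>/dev/null; python3 st.py
```

```text
12.25 p [ 6.633e-01 -6.000e-04  1.352e-01] alpha 2.216 j6 -0.711 F [ 0.87 -1.96 -4.37] Mtool [ 0.101 -0.622 -0.441] Mw [-0.558 -0.293  0.441] tilt [ 6.e-04 -4.e-04 -1.e+00]
```

Scaled: -0.045 m is -0.09, -0.01 m is -0.02, -0.2 rad is -0.1273.

```bash
echo '[[[0, 0, 0, -0.0764], [0, 0, 0, -0.1273], [0, 0, -0.02, -0.1273], [0, 0, -0.09, -0.1273], [0, 0, -0.09, -0.1273]]]' | python3 drive.py>/dev/null; python3 st.py C B
```

```text
12.75 p [6.671e-01 1.000e-04 1.863e-01] alpha 2.4107 j6 -0.906 F [ 2.2   0.44 -2.49] Mtool [-0.076 -0.141  0.006] Mw [-0.037 -0.155 -0.006] tilt [ 1.090e-02  6.000e-04 -9.999e-01]
C d [-0.0399 -0.101   0.0508] turn 1.0727
B d [ 0.0999 -0.0463  0.0501] turn 1.1727
```

Scaled: -0.098 m is -0.196, -0.043 m is -0.086, 1.0727 rad is 0.6829.

```bash
echo '[[[-0.012, -0.028, 0, 0.0891], [-0.024, -0.056, 0, 0.1783], [-0.036, -0.084, 0, 0.2674], [-0.048, -0.112, 0, 0.3565], [-0.06, -0.14, 0, 0.4456], [-0.072, -0.168, 0, 0.5348], [-0.086, -0.196, 0.01, 0.6239], [-0.086, -0.196, 0.03, 0.6829], [-0.086, -0.196, 0.03, 0.6829], [-0.086, -0.196, 0.03, 0.6829]]]' | python3 drive.py>/dev/null; python3 st.py C; echo '[[[0, 0, 0, 0]]]' | python3 drive.py >/dev/null; python3 st.py C
```

```text
13.75 p [ 0.6293 -0.1016  0.1646] alpha 1.3403 j6 0.001 F [-0.17 -0.55 -4.61] Mtool [0.001 0.08  0.009] Mw [ 0.078 -0.017 -0.009] tilt [-0.0013  0.001  -1.    ]
C d [-0.0001  0.0008  0.0296] turn 0.0023
13.85 p [ 0.6301 -0.1016  0.1655] alpha 1.3402 j6 0.002 F [-0.22  0.07 -3.64] Mtool [0.024 0.008 0.001] Mw [ 0.013  0.021 -0.001] tilt [ 6.e-04  2.e-04 -1.e+00]
C d [-0.0002 -0.0001  0.0305] turn 0.0022
```

Scaled: 0.03 m is 0.06, 0.025 m is 0.05.

```bash
echo '[[[0, 0, 0.02, 0], [0, 0, 0.036, 0], [0, 0, 0.05, 0], [0, 0, 0.06, 0], [0, 0, 0.06, 0]]]' | python3 drive.py>/dev/null; python3 st.py C
```

```text
14.35 p [ 0.63   -0.102   0.1354] alpha 1.3388 j6 0.003 F [ 0.69 -0.14 -3.7 ] Mtool [-0.029 -0.024 -0.015] Mw [-0.03  -0.022  0.015] tilt [ 2.e-04 -0.e+00 -1.e+00]
C d [ 0.0002 -0.0001  0.0004] turn 0.0008
```

Scaled: 0.2 rad is 0.1273.

```bash
echo '[[[0, 0, 0, 0.0637], [0, 0, 0, 0.1273], [0, 0, 0, 0.1273]]]' | python3 drive.py>/dev/null; python3 st.py;  echo '[[[0, 0, 0, 0.0509], [0, 0, 0, 0.0509]]]' | python3 drive.py >/dev/null; python3 st.py
```

```text
14.65 p [ 0.6307 -0.1021  0.1352] alpha 1.1389 j6 0.203 F [ 1.54  0.9  -3.85] Mtool [-0.387  0.219 -0.044] Mw [ 0.037 -0.443  0.044] tilt [ 2.2e-03 -2.0e-04 -1.0e+00]
14.85 p [ 0.6304 -0.1021  0.1353] alpha 1.0607 j6 0.281 F [ 2.01 -0.16 -3.17] Mtool [-0.42   0.25  -0.018] Mw [ 0.013 -0.489  0.018] tilt [ 1.6e-03 -3.0e-04 -1.0e+00]
```

Scaled: 0.08 rad is 0.0509.

```bash
echo '[[[0, 0, 0, 0.0509], [0, 0, 0, 0.0509]]]' | python3 drive.py >/dev/null; python3 st.py
```

```text
15.05 p [ 0.6302 -0.1022  0.1353] alpha 0.9814 j6 0.361 F [ 1.6  -0.48 -3.54] Mtool [-0.479  0.206 -0.074] Mw [-0.096 -0.513  0.074] tilt [ 9.e-04 -3.e-04 -1.e+00]
```

Scaled: 0.08 rad is 0.0509.

```bash
echo '[[[0, 0, 0, 0.0509], [0, 0, 0, 0.0509]]]' | python3 drive.py >/dev/null; python3 st.py
```

```text
15.25 p [ 0.6308 -0.1025  0.1355] alpha 0.9022 j6 0.44 F [ 2.63 -1.16 -4.76] Mtool [-0.826  0.322 -0.148] Mw [-0.26  -0.847  0.148] tilt [ 0.0026 -0.0011 -1.    ]
```

Scaled: 0.08 rad is 0.0509.

```bash
echo '[[[0, 0, 0, 0.0509], [0, 0, 0, 0.0509]]]' | python3 drive.py >/dev/null; python3 st.py
```

```text
15.45 p [ 0.6307 -0.1025  0.1355] alpha 0.8234 j6 0.519 F [ 4.37 -1.88 -5.89] Mtool [-0.999  0.399 -0.426] Mw [-0.387 -1.003  0.427] tilt [ 0.0024 -0.0014 -1.    ]
```

Scaled: 0.18 rad is 0.1146.

```bash
echo '[[[0, 0, 0, 0.0573], [0, 0, 0, 0.1146], [0, 0, 0, 0.1146], [0, 0, 0, 0.1146]]]' | python3 drive.py >/dev/null; python3 st.py
```

```text
15.85 p [ 0.6306 -0.1026  0.1355] alpha 0.6435 j6 0.699 F [ 4.18 -3.15 -4.86] Mtool [-1.231  0.557 -0.375] Mw [-0.652 -1.184  0.375] tilt [ 0.0021 -0.0014 -1.    ]
```

Scaled: -0.045 m is -0.09, -0.01 m is -0.02, -0.2 rad is -0.1273.

```bash
echo '[[[0, 0, 0, -0.0764], [0, 0, 0, -0.1273], [0, 0, -0.02, -0.1273], [0, 0, -0.09, -0.1273], [0, 0, -0.09, -0.1273]]]' | python3 drive.py>/dev/null; python3 st.py B
```

```text
16.35 p [ 0.6321 -0.1023  0.1855] alpha 0.8379 j6 0.504 F [ 2.08 -0.35 -1.77] Mtool [-0.128  0.021 -0.04 ] Mw [-0.07  -0.109  0.04 ] tilt [ 6.3e-03 -5.0e-04 -1.0e+00]
B d [ 0.0532 -0.1421  0.05  ] turn -0.4001
```

Scaled: -0.14 m is -0.28, 0.0546 m is 0.1092, -0.4 rad is -0.2546.

```bash
echo '[[[0.028, -0.07, 0, -0.0637], [0.054, -0.14, 0, -0.1273], [0.082, -0.21, 0, -0.191], [0.1092, -0.28, 0.01, -0.2546], [0.1092, -0.28, 0.03, -0.2546], [0.1092, -0.28, 0.03, -0.2546], [0.1092, -0.28, 0.03, -0.2546], [0.1092, -0.28, 0.03, -0.2546]]]' | python3 drive.py>/dev/null; python3 st.py B; echo '[[[0, 0, 0, 0]]]' | python3 drive.py >/dev/null; python3 st.py B
```

```text
17.15 p [0.5627 0.0312 0.1654] alpha 1.2369 j6 0.312 F [-0.3  -0.16 -4.3 ] Mtool [-0.033  0.029 -0.038] Mw [ 0.016 -0.041  0.038] tilt [ 2.e-04 -1.e-04 -1.e+00]
B d [ 0.0009 -0.0006  0.0304] turn -0.0011
17.25 p [0.5629 0.0312 0.1657] alpha 1.2369 j6 0.312 F [ 0.16  0.2  -3.53] Mtool [ 0.014 -0.017 -0.036] Mw [-0.012  0.019  0.036] tilt [ 7.e-04 -1.e-04 -1.e+00]
B d [ 0.0008 -0.0008  0.0307] turn -0.0011
```

Scaled: 0.03 m is 0.06, 0.025 m is 0.05.

```bash
echo '[[[0.0016, -0.0016, 0.02, 0], [0.0016, -0.0016, 0.036, 0], [0.0016, -0.0016, 0.05, 0], [0.0016, -0.0016, 0.06, 0], [0.0016, -0.0016, 0.06, 0]]]' | python3 drive.py>/dev/null; python3 st.py B
```

```text
17.75 p [0.5619 0.0332 0.1353] alpha 1.2386 j6 0.314 F [-0.16  0.59 -3.87] Mtool [-0.001  0.039 -0.022] Mw [ 0.036 -0.014  0.022] tilt [-0.  0. -1.]
B d [-0.0006  0.0008  0.0003] turn 0.0006
```

Scaled: 0.2 rad is 0.1273.

```bash
echo '[[[0, 0, 0, 0.0637], [0, 0, 0, 0.1273], [0, 0, 0, 0.1273]]]' | python3 drive.py>/dev/null; python3 st.py;  echo '[[[0, 0, 0, 0.0509], [0, 0, 0, 0.0509]]]' | python3 drive.py >/dev/null; python3 st.py
```

```text
18.05 p [0.5625 0.0331 0.1352] alpha 1.039 j6 0.514 F [ 1.33 -0.15 -3.4 ] Mtool [-0.41   0.197 -0.051] Mw [-0.038 -0.454  0.051] tilt [ 2.1e-03 -3.0e-04 -1.0e+00]
18.25 p [0.5628 0.0329 0.1354] alpha 0.9609 j6 0.592 F [ 1.88  0.01 -4.94] Mtool [-0.707  0.261 -0.115] Mw [-0.192 -0.729  0.115] tilt [ 2.7e-03 -5.0e-04 -1.0e+00]
```

Scaled: 0.08 rad is 0.0509.

```bash
echo '[[[0, 0, 0, 0.0509], [0, 0, 0, 0.0509]]]' | python3 drive.py >/dev/null; python3 st.py
```

```text
18.45 p [0.5634 0.0326 0.1356] alpha 0.8824 j6 0.671 F [ 5.07 -1.2  -6.23] Mtool [-1.23   0.407 -0.178] Mw [-0.468 -1.208  0.178] tilt [ 0.0044 -0.0013 -1.    ]
```

Scaled: 0.08 rad is 0.0509.

```bash
echo '[[[0, 0, 0, 0.0509], [0, 0, 0, 0.0509]]]' | python3 drive.py >/dev/null; python3 st.py
```

```text
18.65 p [0.5635 0.0325 0.1356] alpha 0.8036 j6 0.75 F [ 4.43 -2.15 -6.47] Mtool [-1.223  0.543 -0.46 ] Mw [-0.46  -1.256  0.461] tilt [ 0.0044 -0.0017 -1.    ]
```

Scaled: 0.08 rad is 0.0509.

```bash
echo '[[[0, 0, 0, 0.0509], [0, 0, 0, 0.0509]]]' | python3 drive.py >/dev/null; python3 st.py
```

```text
18.85 p [0.5635 0.0324 0.1356] alpha 0.7236 j6 0.83 F [ 5.74 -2.21 -7.07] Mtool [-1.263  0.592 -0.395] Mw [-0.556 -1.279  0.396] tilt [ 0.0044 -0.002  -1.    ]
```

Scaled: 0.09 rad is 0.0573.

```bash
echo '[[[0, 0, 0, 0.0573], [0, 0, 0, 0.0573], [0, 0, 0, 0.0573]]]' | python3 drive.py >/dev/null; python3 st.py
```

```text
19.15 p [0.5635 0.0322 0.1356] alpha 0.6347 j6 0.919 F [ 5.84 -2.98 -6.89] Mtool [-1.332  0.659 -0.449] Mw [-0.684 -1.319  0.449] tilt [ 0.0046 -0.0022 -1.    ]
```

Scaled: 0.52 rad is 0.331.

```bash
echo '[[[0, 0, 0, 0], [0, 0, 0, 0]]]' | python3 drive.py >/dev/null; echo '[[[0, 0, 0, 0.0637], [0, 0, 0, 0.1273], [0, 0, 0, 0.191], [0, 0, 0, 0.2546], [0, 0, 0, 0.331], [0, 0, 0, 0.331], [0, 0, 0, 0.331]]]' | python3 drive.py >/dev/null; python3 st.py
```

```text
20.05 p [0.5635 0.0314 0.1356] alpha 0.1153 j6 1.439 F [ 5.08 -5.32 -7.07] Mtool [-1.274  1.098 -0.397] Mw [-1.141 -1.235  0.397] tilt [ 0.0044 -0.0039 -1.    ]
```

Scaled: -0.045 m is -0.09, -0.01 m is -0.02, -0.2 rad is -0.1273.

```bash
echo '[[[0, 0, 0, -0.0764], [0, 0, 0, -0.1273], [0, 0, -0.02, -0.1273], [0, 0, -0.09, -0.1273], [0, 0, -0.09, -0.1273]]]' | python3 drive.py>/dev/null; python3 st.py B C
```

```text
20.55 p [0.5645 0.0336 0.1851] alpha 0.3084 j6 1.244 F [ 1.77 -0.32 -1.73] Mtool [-0.031  0.181 -0.013] Mw [ 0.025 -0.182  0.013] tilt [ 0.0072  0.0011 -1.    ]
B d [-0.0027  0.0006  0.05  ] turn -0.9296
C d [0.021  0.1489 0.0504] turn -1.0296
```

Scaled: 0.1484 m is 0.2968, 0.0233 m is 0.0466, -0.53 rad is -0.3374.

```bash
echo '[[[0.012, 0.06, 0, -0.07], [0.022, 0.12, 0, -0.1401], [0.028, 0.18, 0, -0.2101], [0.038, 0.24, 0, -0.2801], [0.0466, 0.2968, 0.01, -0.3374], [0.0466, 0.2968, 0.03, -0.3374], [0.0466, 0.2968, 0.03, -0.3374], [0.0466, 0.2968, 0.03, -0.3374], [0.0466, 0.2968, 0.03, -0.3374]]]' | python3 drive.py>/dev/null; python3 st.py C
```

```text
21.45 p [ 0.6283 -0.0999  0.1651] alpha 0.8393 j6 0.505 F [ 0.05 -0.52 -3.2 ] Mtool [0.015 0.018 0.031] Mw [ 0.023 -0.001 -0.031] tilt [-1.e-03  8.e-04 -1.e+00]
C d [-0.0003  0.0026  0.0301] turn -0.4987
```

Correct 2 mm in y, then lower.

Scaled: 0.002 m is 0.004.

```bash
echo '[[[0, 0.004, 0, 0], [0, 0.004, 0, 0]]]' | python3 drive.py>/dev/null; python3 st.py C;echo '[[[0, 0, 0.02, 0], [0, 0, 0.036, 0], [0, 0, 0.05, 0], [0, 0, 0.06, 0], [0, 0, 0.06, 0]]]' | python3 drive.py>/dev/null; python3 st.py C
```

```text
21.65 p [ 0.6308 -0.1021  0.1659] alpha 0.8393 j6 0.503 F [-0.47 -0.2  -3.53] Mtool [0.015 0.001 0.001] Mw [ 0.011  0.01  -0.001] tilt [ 1.2e-03 -3.0e-04 -1.0e+00]
C d [-0.0004 -0.0008  0.0309] turn -0.4987
22.15 p [ 0.6305 -0.1025  0.1353] alpha 0.8385 j6 0.503 F [ 0.11 -0.95 -4.18] Mtool [-0.044 -0.01  -0.022] Mw [-0.037 -0.026  0.022] tilt [-1.e-04  1.e-04 -1.e+00]
C d [ 0.0002 -0.0009  0.0003] turn -0.4995
```

Scaled: 0.71 rad is 0.452.

```bash
echo '[[[0, 0, 0, 0.0637], [0, 0, 0, 0.1401], [0, 0, 0, 0.2165], [0, 0, 0, 0.2928], [0, 0, 0, 0.3692], [0, 0, 0, 0.452], [0, 0, 0, 0.452], [0, 0, 0, 0.452]]]' | python3 drive.py >/dev/null; python3 st.py
```

```text
22.95 p [ 0.6309 -0.1032  0.1353] alpha 0.1322 j6 1.21 F [ 1.38 -1.45 -4.55] Mtool [-0.58   0.176 -0.38 ] Mw [-0.552 -0.251  0.38 ] tilt [ 0.0011 -0.0016 -1.    ]
```

Scaled: -0.045 m is -0.09, -0.01 m is -0.02, -0.2 rad is -0.1273.

```bash
echo '[[[0, 0, 0, -0.0764], [0, 0, 0, -0.1273], [0, 0, -0.02, -0.1273], [0, 0, -0.09, -0.1273], [0, 0, -0.09, -0.1273]]]' | python3 drive.py>/dev/null; python3 st.py A
```

```text
23.45 p [ 0.6344 -0.1031  0.1859] alpha 0.3274 j6 1.014 F [ 2.16  0.4  -2.04] Mtool [-0.065  0.125 -0.002] Mw [-0.021 -0.139  0.002] tilt [ 0.0106 -0.0016 -0.9999]
A d [-0.0892 -0.067   0.0497] turn 0.6474
```

Scaled: -0.0846 m is -0.1692, -0.064 m is -0.128, -1.05 rad is -0.6685.

```bash
echo '[[[-0.02, -0.014, 0, -0.0955], [-0.04, -0.028, 0, -0.191], [-0.06, -0.042, 0, -0.2865], [-0.08, -0.056, 0, -0.382], [-0.1, -0.07, 0, -0.4775], [-0.12, -0.084, 0, -0.573], [-0.14, -0.098, 0, -0.6685], [-0.16, -0.112, 0, -0.7639], [-0.1692, -0.128, 0, -0.8594], [-0.1692, -0.128, 0, -0.9549]]]' | python3 drive.py>/dev/null; echo '[[[0, 0, 0, -0.0955], [0, 0, 0, -0.191], [0, 0, 0, -0.2865], [0, 0, 0.02, -0.3724], [0, 0, 0.03, -0.3724], [0, 0, 0.03, -0.3724], [0, 0, 0.03, -0.3724], [0, 0, 0.03, -0.3724]]]' | python3 drive.py>/dev/null;python3 st.py A
```

```text
25.25 p [ 0.53   -0.0692  0.1655] alpha 2.4123 j6 -1.053 F [ 0.78 -0.71 -3.58] Mtool [-0.062 -0.019  0.024] Mw [ 0.034 -0.055 -0.024] tilt [ 7.e-04 -0.e+00 -1.e+00]
A d [ 0.0013 -0.      0.0305] turn -0.4093
```

Scaled: 0.03 m is 0.06, 0.025 m is 0.05.

```bash
echo '[[[0.0014, 0, 0.02, 0], [0.0014, 0, 0.036, 0], [0.0014, 0, 0.05, 0], [0.0014, 0, 0.06, 0], [0.0014, 0, 0.06, 0]]]' | python3 drive.py>/dev/null; python3 st.py A
```

```text
25.75 p [ 0.5294 -0.0689  0.1353] alpha 2.4135 j6 -1.053 F [-0.07 -0.19 -3.92] Mtool [-0.039 -0.051  0.048] Mw [-0.005 -0.064 -0.048] tilt [ 1.e-04 -1.e-04 -1.e+00]
A d [0.0006 0.     0.0003] turn -0.4081
```

Scaled: 0.71 rad is 0.452.

```bash
echo '[[[0, 0, 0, 0.0637], [0, 0, 0, 0.1401], [0, 0, 0, 0.2165], [0, 0, 0, 0.2928], [0, 0, 0, 0.3692], [0, 0, 0, 0.452], [0, 0, 0, 0.452], [0, 0, 0, 0.452]]]' | python3 drive.py >/dev/null; python3 st.py
```

```text
26.55 p [ 0.5298 -0.0688  0.1352] alpha 1.7069 j6 -0.347 F [ 2.01 -0.03 -5.66] Mtool [-0.496 -0.023 -0.389] Mw [ 0.044 -0.494  0.389] tilt [ 1.6e-03 -3.0e-04 -1.0e+00]
```

Scaled: -0.045 m is -0.09, -0.01 m is -0.02, -0.2 rad is -0.1273.

```bash
echo '[[[0, 0, 0, -0.0764], [0, 0, 0, -0.1273], [0, 0, -0.02, -0.1273], [0, 0, -0.09, -0.1273], [0, 0, -0.09, -0.1273]]]' | python3 drive.py>/dev/null; python3 st.py D
```

```text
27.05 p [ 0.5331 -0.0696  0.1853] alpha 1.9025 j6 -0.543 F [ 2.52 -0.91 -2.4 ] Mtool [-0.076 -0.112 -0.014] Mw [-0.081 -0.108  0.013] tilt [ 0.0098 -0.002  -1.    ]
D d [0.0225 0.145  0.0515] turn -1.1425
```

Scaled: 0.1488 m is 0.2976, 0.021 m is 0.042, -0.508 rad is -0.3234.

```bash
echo '[[[0.008, 0.06, 0, -0.07], [0.016, 0.12, 0, -0.1401], [0.024, 0.18, 0, -0.2101], [0.032, 0.24, 0, -0.2801], [0.042, 0.2976, 0.01, -0.3234], [0.042, 0.2976, 0.03, -0.3234], [0.042, 0.2976, 0.03, -0.3234], [0.042, 0.2976, 0.03, -0.3234], [0.042, 0.2976, 0.03, -0.3234]]]' | python3 drive.py>/dev/null; python3 st.py D
```

```text
27.95 p [ 0.662  -0.0008  0.1651] alpha 2.4105 j6 -0.907 F [ 0.78  0.23 -3.57] Mtool [-0.009  0.01  -0.012] Mw [0.014 0.001 0.012] tilt [-1.1e-03 -1.0e-04 -1.0e+00]
D d [-0.0013  0.0006  0.0301] turn -0.6345
```

Scaled: 0.03 m is 0.06, 0.025 m is 0.05.

```bash
echo '[[[0, 0, 0, 0], [0, 0, 0.02, 0], [0, 0, 0.036, 0], [0, 0, 0.05, 0], [0, 0, 0.06, 0], [0, 0, 0.06, 0]]]' | python3 drive.py>/dev/null; python3 st.py D
```

```text
28.55 p [ 6.631e-01 -3.000e-04  1.353e-01] alpha 2.4116 j6 -0.907 F [ 1.36  0.56 -3.66] Mtool [-0.031 -0.035 -0.021] Mw [-0.    -0.046  0.021] tilt [ 1.e-04 -1.e-04 -1.e+00]
D d [-0.0007 -0.0005  0.0003] turn -0.6334
```

Scaled: 0.71 rad is 0.452.

```bash
echo '[[[0, 0, 0, 0.0637], [0, 0, 0, 0.1401], [0, 0, 0, 0.2165], [0, 0, 0, 0.2928], [0, 0, 0, 0.3692], [0, 0, 0, 0.452], [0, 0, 0, 0.452], [0, 0, 0, 0.452]]]' | python3 drive.py >/dev/null; python3 st.py
```

```text
29.35 p [ 6.635e-01 -4.000e-04  1.352e-01] alpha 1.7051 j6 -0.2 F [ 0.62 -0.28 -3.59] Mtool [-0.361 -0.225 -0.387] Mw [-0.175 -0.387  0.387] tilt [ 1.4e-03 -6.0e-04 -1.0e+00]
```

Scaled: -0.045 m is -0.09, -0.01 m is -0.02, -0.2 rad is -0.1273.

```bash
echo '[[[0, 0, 0, -0.0764], [0, 0, 0, -0.1273], [0, 0, -0.02, -0.1273], [0, 0, -0.09, -0.1273], [0, 0, -0.09, -0.1273]]]' | python3 drive.py>/dev/null; python3 st.py D
python3 -c "
from h import *
p,R,o=tool(); print(R.inv().apply([.4807-.6632,.3398+.0004,0]))"
```

```text
29.85 p [ 6.670e-01 -4.000e-04  1.862e-01] alpha 1.9006 j6 -0.396 F [ 1.94  0.13 -1.95] Mtool [-0.111 -0.077 -0.014] Mw [-0.037 -0.13   0.014] tilt [ 1.070e-02 -3.000e-04 -9.999e-01]
D d [ 0.0006 -0.0043  0.0511] turn -1.1444
[ 0.38096886 -0.06245563 -0.00207597]
```

Scaled: 0.381 m is 0.762, 0.36 m is 0.72.

```bash
echo '[[[0.09, -0.014, 0, 0], [0.18, -0.028, 0, 0], [0.27, -0.044, 0, 0], [0.36, -0.06, 0, 0], [0.45, -0.074, 0, 0], [0.54, -0.088, 0, 0], [0.63, -0.104, 0, 0], [0.72, -0.12, 0.02, 0], [0.762, -0.125, 0.06, 0], [0.762, -0.125, 0.12, 0]]]' | python3 drive.py>/dev/null;  echo '[[[0, 0, 0, 0], [0, 0, 0, 0], [0, 0, 0, 0], [0, 0, 0, 0]]]' | python3 drive.py; python3 st.py
```

```text
time_s: 31.25
tcp_pos: [0.4818, 0.3399, 0.1221]
tool_rot: [1.826, 2.554, 0.005]
contact_force: [0.0, -0.0, -4.0]
opening: 0.0191
gripper_force: 81.2
31.25 p [0.4818 0.3399 0.1221] alpha 1.9002 j6 0.211 F [ 0.04 -0.04 -4.04] Mtool [ 0.023 -0.028 -0.02 ] Mw [-0.034  0.012  0.02 ] tilt [ 0.003   0.0018 -1.    ]
```

Lower 36 mm to grasp-time height (z 0.0862), slowly.

Scaled: 0.035 m is 0.07, 0.034 m is 0.068.

```bash
echo '[[[0, 0, 0.03, 0], [0, 0, 0.05, 0], [0, 0, 0.062, 0], [0, 0, 0.068, 0], [0, 0, 0.07, 0], [0, 0, 0.07, 0], [0, 0, 0.07, 0]]]' | python3 drive.py>/dev/null; python3 st.py
```

```text
31.95 p [0.4791 0.339  0.0863] alpha 1.9017 j6 0.211 F [-4.69 -3.11  5.78] Mtool [ 0.956 -0.318  0.011] Mw [-0.612  0.801 -0.011] tilt [-0.0029 -0.0021 -1.    ]
```

Scaled: -0.14 m is -0.28, -0.1 m is -0.2.

```bash
echo '[[[0, 0, 0, 0], [0, 0, 0, 0], [0, 0, 0, 0], [0, 0, 0, 0], [0, 0, 0, 0], [0, 0, 0, 0]]]' | python3 drive.py 0.07; echo '[[[0, 0, -0.04, 0], [0, 0, -0.12, 0], [0, 0, -0.2, 0], [0, 0, -0.28, 0], [0, 0, -0.28, 0], [0, 0, -0.28, 0], [0, 0, -0.28, 0], [0, 0, -0.28, 0]]]' | python3 drive.py; python3 look.py fin 170 60 470 360 2
```

```text
time_s: 32.55
tcp_pos: [0.4801, 0.3398, 0.0852]
tool_rot: [1.825, 2.557, 0.0]
contact_force: [-0.3, -0.6, -0.5]
opening: 0.07
gripper_force: 0.0
time_s: 33.35
tcp_pos: [0.4788, 0.339, 0.2231]
tool_rot: [-1.824, -2.556, 0.006]
contact_force: [-0.4, -0.6, 0.3]
opening: 0.0699
gripper_force: 0.0
[0.479  0.3391 0.2232] 1.9016 33.4 [0.455  0.4106 0.3651]
```

View pics/fin.png

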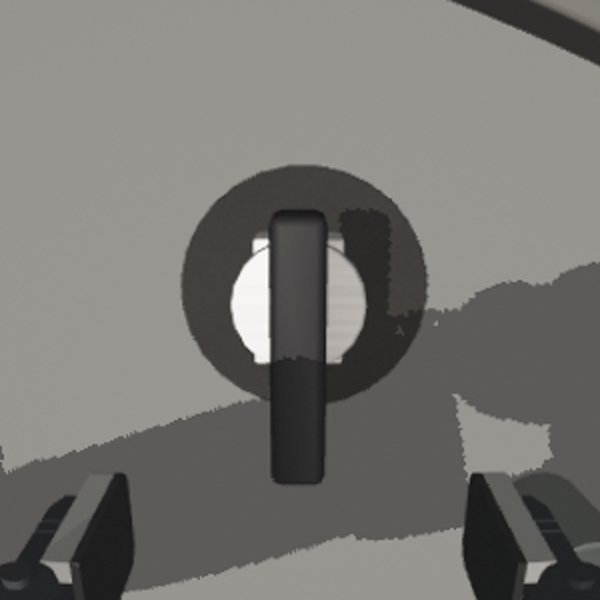

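The key stands upright in the middle of the mat: handle at about (298,345), mat centre at about (305,285), fingers clear of it. I'm handing in.

```bash
python3 -c "
from rig import arm, optics
print(arm.hand_in())"
```

```text
the job is handed in; nothing more can be done
None
```

The job is handed in at about 33 s: by torque and angle readings, all four screws got both crosswise passes and stand an estimated 0.7 rad past the bite (not checked by camera), and the key is upright near the mat's centre, released.

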